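# Hold a spring clamp gaping round the edge of a box wall

### The job

Pull open the drawer of the small green chest, take the black spring clamp with the orange tips out by its handles, and squeeze it open. Bring the gaping jaws round the free upright end of the half-made plywood box's side wall, one jaw on each side of the wall about half way up it, pads at least 15 mm past the edge and both clear of the wood by a good 8 mm, so that I can slip a glued patch and a scrap pad in under them. Finish there with the clamp still squeezed open in the gripper: do not let go or let it close on the wood, do not shift the box, and leave the glue, the loose board, the tape measure and the try square where they are.

Things in the scene. Friction and masses are not known exactly. Their poses are not given: they have to be found in the camera images.
- chest: fixed green bench-top chest, 300 (x) x 240 (y) x 100 mm high, one drawer in its front; origin under its centre, its -x axis points out of the front: the drawer slides along it, level. A sanding block and a roll of tape lie on its back half (up to 31 mm high)
- chest_drawer0 (a joint): how far the drawer is open, m: 0 shut, 0.21 at its stop; little friction (about 1 N), stays where left. Open above; floor 22 mm, side walls 78 mm, front 88 mm above the bench; inside 198 mm wide. At 0.19 or more the whole clamp is clear of the chest's top (which begins 135 mm in front of the chest's origin). A thin wrench lies along its right wall, a tape roll at its back
- chest_drawer0_handle (a point): middle of the drawer's handle, a round steel bar 11 mm thick and 120 mm long, level, parallel to the chest's y axis, 72 mm above the bench (28 mm below the chest's top); its centre line stands 35 mm off the drawer's front, so there is 29 mm of free space behind it
- clamp: loose spring clamp, black, orange pads, 140 mm long, 24 mm thick, 0.11 kg; lies flat in the drawer, pads away from the robot. This body is its left arm. Origin on the pivot at the underside, z pivot axis, +x to the pads, +y left. Shut it is symmetrical about x. Pads end 70 mm ahead of the pivot, handles 69 mm behind; pinch 50 mm behind, where they are 53 mm wide shut, 25 squeezed (64 at the ends)
- clamp_jaw (a joint): angle between the arms, rad: 0 shut (spring), 0.56 fully squeezed (stop). A pinch 50 mm behind the pivot takes 4.5 N to start, 13 N to reach the stop; 20 to 40 N just rests on the stop. There each arm has turned 0.28, each pad stands 18 mm beside the clamp's midline, and the throat is 34 mm wide or more from 30 to 65 mm ahead of the pivot
- clamp_tip_left (a point): inner face of the left arm's orange pad, at half thickness, 64 mm ahead of the pivot
- clamp_tip_right (a point): inner face of the right arm's orange pad, at half thickness, 64 mm ahead of the pivot
- box: loose half-made plywood box, 180 (x) x 160 (y) mm, 100 mm high, 0.7 kg or so, of 10 mm plywood: a bottom, a back wall (at +x) and one side wall (at +y, along x); front and right side are missing. Origin under the centre of the bottom, z up, -x points out of the open front
- box_edge (a point): middle of the side wall's free upright end, at mid thickness, 55 mm above the bench. The wall is 10 mm thick (5 mm to each side in the box's y), stands 10 to 100 mm above the bench and runs from here along the box's +x
- wood_glue: loose yellow glue bottle with red cap, 42 x 55 mm, 160 mm tall, standing to the left of the box; origin under its centre. Leave alone
- side_board: loose plywood board, 200 x 100 x 10 mm, lying flat (the box's missing side); origin under its centre. Leave alone
- tape_measure: loose yellow tape measure, 41 x 86 x 66 mm; origin under its centre. Leave alone
- try_square: loose try square with wooden stock, 236 x 130 x 19 mm, lying flat; origin under its centre. Leave alone

How it is judged (in metres and radians):
On the way, in this order (a step that is already met when the one before it is completed fails the run):
1. the drawer is pulled open by at least 150 mm (value of joint chest_drawer0 above 0.15 m), for 0.1 s.
2. the clamp is lifted out of the drawer in the gripper, above the drawer's sides and touching nothing of the chest (height (world z) of clamp above 0.078 m and contact force between the fingers and clamp above 1 N and contact force between clamp and chest below 0.1 N), for 0.2 s.
At the end, for the whole second after the job is handed in: The gripper alone holds the clamp, at rest, arms 0.3 rad or more apart; the pads stand on opposite sides of the side wall, each 6 mm or more clear of it, 10 mm or more past its free end, within 25 mm of 55 mm height; clamp touches neither box nor chest; box within 10 mm of its start (value of joint clamp_jaw above 0.3 rad and contact force between the fingers and clamp above 1 N and contact force between clamp and box below 0.2 N and contact force between clamp and chest below 0.2 N and height (world z) of clamp above 0.02 m and linear speed of clamp below 0.03 m/s and x of each of clamp_tip_left, clamp_tip_right in the frame of box_edge above 0.01 m and z of clamp_tip_left in the frame of box_edge between -0.025 and 0.025 m and z of clamp_tip_right in the frame of box_edge between -0.025 and 0.025 m and ((y of clamp_tip_left in the frame of box_edge above 0.011 m and y of clamp_tip_right in the frame of box_edge below -0.011 m) or (y of clamp_tip_right in the frame of box_edge above 0.011 m and y of clamp_tip_left in the frame of box_edge below -0.011 m)) and distance of box from where it was at the start of the episode below 0.01 m); the arm keeps its last pose, push and grip.
It fails at once if the box is shifted by more than 10 mm (distance of box from where it was at the start of the episode above 0.01 m).
It fails at once if the glue bottle is moved by more than 20 mm or tipped (distance of wood_glue from where it was at the start of the episode above 0.02 m or angle between wood_glue's own z axis and vertical above 0.3 rad).
It fails at once if the loose board, tape measure or try square is moved by more than 20 mm (distance of any of side_board, tape_measure, try_square from where it was at the start of the episode above 0.02 m).
It fails at once if the clamp closes on or presses against the box (contact force between clamp and box above 4 N).
It also fails if it takes over 51 s, if anything falls off the work surface, if the arm or the gripper's body presses on something with over 40 N, if the wrist force passes 120 N, or if a joint passes its speed limit or range.

### The arm

A 6-joint arm with a two-finger parallel gripper is mounted at the origin on a cart in front of the work surface, level with it; the furniture and walls round the work are solid. World frame = base frame: x ahead of the robot, y to its left, z up, the work surface at z = 0. Lengths are in mm, angles in degrees, forces in N, time in s.
With the tool pointing down it reaches from about 275 to 875 mm from the base axis. Payload 12.5 kg.
Tool frame: the origin (TCP) lies midway between the tips of the shut fingers; the grasp point (between the pads) lies 19 mm behind it; z points along the fingers, y is the line along which they close (so a half turn about z gives the same grasp; the last joint's range is limited). The gripper opens to 85 mm and grips with 20 to 120 N. Pads are 22 mm wide; open, the fingers measure 114 mm over their backs; the gripper's body (76 mm by 85 mm) begins 54 mm behind the grasp point. The pads swing forward as they close: fully open they stand 13 mm farther back than shut.
Start: joints at [-72.227, 20.094, 94.641, -0, 65.266, -4.847], TCP at [211.56, -507.668, 231.29] pointing down, gripper open.
Joint ranges: [-157.81, 157.81], [-45, 120.19], [0.68, 151.7], [-89.99, 269.99], [4.06, 180], [-164.3, 164.3]. Speed limits (degrees/s): [127.2, 127.2, 159.86, 180, 180, 180].

### API

Orientations are given as a 3x3 rotation matrix whose columns are the frame's x, y, z axes.
In Python, from workcell import sensors, cams, sign_off gives the robot as it stands.
- The arm moves only by the tool servo_tool, never from a script. Its arguments are lists of equal length, an entry for each row: "claw": the closure, from -1 (fully open) to 1 (shut); "offset": the shift along the tool's x, y, z scaled (see below), a list of three; "twist": the turn about the tool's z scaled (see below). A call has 1 to 5 rows; each row shifts and turns the commanded pose from where the row before left it, along the tool's axes as they then stand; what a row does not reach is not made up. The controller multiplies each number of a shift by 2.5 cm and each number of a turn by 0.1 rad. A row lasts 1/12 s, in which the tool goes at most 41.7 mm and 7.16 degrees, less where a joint would pass 70% of its speed; a pose out of reach is approached as far as the arm can. A call with a number of a shift or a turn outside -1 to 1 is refused whole. A call with a gripper value outside its range is refused whole. The fingers move at their own pace and stop on an object; "grip_force" is the grip in N (left out, the last holds). Time passes only in rows, so rows that do not move let the fingers close. It gives the time, the measured TCP pose, the force, the opening and the grip force at its end, in the units of the state.
- sensors.observe(): the state, without advancing time (a new reading comes with each control period).
- cams.grab_frame(name): name is "side" or "top" or "wrist"; returns a dict with "color" (480x640x3 uint8, red, green, blue), "fx", "fy", "cx", "cy" (pixels), "xyz" and "rotation" of the camera in the world. Camera axes: x right, y up, looking along -z (the intrinsics and any distortion apply to the point x, -y, -z); pixel columns grow to the right and rows downward; lengths in mm; the calibration is good to about 2 mm. A picture is of the moment at which its call begins. There is no depth.
- sign_off(): hands the job in; it is judged then, once.
The state is a dict: "time_s": time; "qpos": joint angles; "qd": joint speeds; "joint_torque": joint torques, N m; "eef_pos": TCP position; "ee_rot": TCP orientation; "ft_force": force on the tool from outside, world axes, zero at the start; "moment": the same for the moment, N m; "width": finger opening in mm; "grasp_force": force on a finger pad.
Only numpy, scipy, OpenCV 4.12 (cv2) and the standard library are available. Lean on these libraries where they do the work, as an engineer would, in place of code of your own. Each camera call takes 0.05 s, during which the arm holds its last target. There are 200 camera calls.

## Working session

There is one attempt and no reset: what is moved stays moved. The work goes in short steps, Python scripts to look and compute and a tool call to move; the robot and the scene stay as the last step left them, time stands still between calls to the robot, and variables do not carry over. Pictures are saved under pics/ and viewed, at most 10 in all, crops included, and the job is handed in when it is done.

Besides the shell and the picture viewer there is one more tool, called after ">>>" as a command line: name --pt "numbers of a row" for each row, then --argument value for the rest. servo_tool: Moves the arm, as the interface text tells. Its arguments: {"type":"object","properties":{"claw":{"type":"array"},"offset":{"type":"array"},"twist":{"type":"array"},"grip_force":{"type":"number"}},"required":["claw","offset","twist"]}

```bash
mkdir -p pics
cat > h.py <<'E'
import numpy as np, cv2, pickle
from workcell import sensors, cams, sign_off
def grab(n, out):
    f=cams.grab_frame(n); cv2.imwrite(f'pics/{out}.png', f['color'][:,:,::-1]); pickle.dump(f,open(f'pics/{out}.pkl','wb')); return f
def load(o): return pickle.load(open(f'pics/{o}.pkl','rb'))
def ray(f,u,v):
    d=np.array([(u-f['cx'])/f['fx'],-(v-f['cy'])/f['fy'],-1.]); return np.array(f['xyz']), np.array(f['rotation'])@d
def onz(f,u,v,z):
    o,d=ray(f,u,v); return o+d*(z-o[2])/d[2]
def proj(f,p):
    c=np.array(f['rotation']).T@(np.array(p)-np.array(f['xyz'])); return f['cx']-f['fx']*c[0]/c[2], f['cy']+f['fy']*c[1]/c[2]
E
python3 - <<'E'
from h import *
s=sensors.observe(); print({k:np.round(v,3).tolist() for k,v in s.items()})
for n in ('top','side'):
    f=grab(n,n+'0'); print(n,f['fx'],f['fy'],f['cx'],f['cy'],np.round(f['xyz'],1),np.round(f['rotation'],3).tolist(),[k for k in f])
E
```

```text
{'time_s': 0.0, 'qpos': [-72.229, 20.125, 94.678, 0.001, 65.264, -4.847], 'qd': [0.031, 0.028, 0.107, -0.065, 0.051, -0.101], 'joint_torque': [0.001, -50.609, -29.14, -0.0, 0.005, 0.0], 'eef_pos': [211.447, -507.37, 230.741], 'ee_rot': [[0.923, 0.385, -0.0], [0.385, -0.923, 0.001], [0.0, -0.001, -1.0]], 'ft_force': [-0.128, 0.558, 0.188], 'moment': [0.004, 0.056, -0.05], 'grasp_force': 0.0, 'width': 85.184}
top 556.8556599346873 556.8556599346873 324.9310224962597 236.27906296959125 [ 311.1  -63.6 1666.3] [[-0.015, 0.988, -0.153], [-1.0, -0.016, -0.001], [-0.004, 0.152, 0.988]] ['color', 'fx', 'fy', 'cx', 'cy', 'xyz', 'rotation']
side 481.9642088533096 481.9642088533096 318.921778445596 233.828149667891 [ 54.4 932.1 727.2] [[-0.892, 0.213, -0.4], [-0.453, -0.451, 0.769], [-0.016, 0.867, 0.498]] ['color', 'fx', 'fy', 'cx', 'cy', 'xyz', 'rotation']
```

View pics/top0.png

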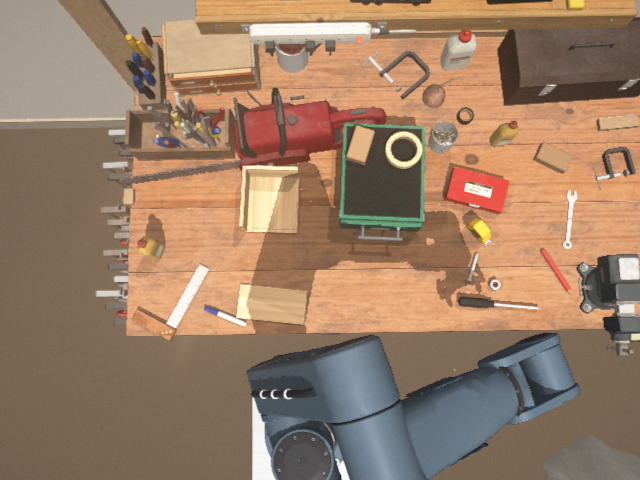

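View pics/side0.png

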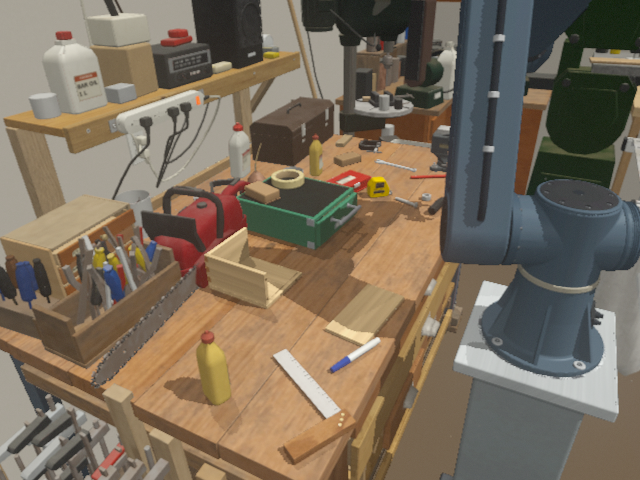

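Run:
```python
import cv2
a=cv2.imread('pics/top0.png')[120:250,232:432]; cv2.imwrite('pics/c1.png',cv2.resize(a,None,fx=4,fy=4,interpolation=cv2.INTER_CUBIC))
a=cv2.imread('pics/side0.png')[165:315,195:365]; cv2.imwrite('pics/c2.png',cv2.resize(a,None,fx=4,fy=4,interpolation=cv2.INTER_CUBIC))
```

```text
(no output)
```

View pics/c1.png

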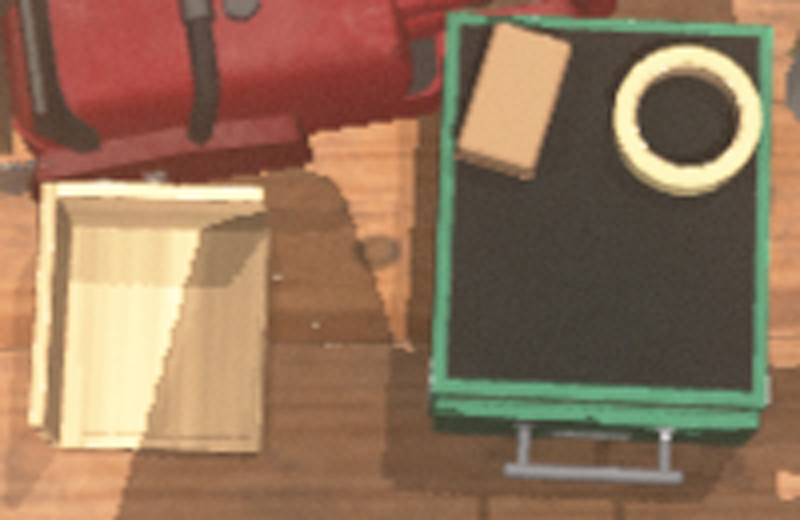

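View pics/c2.png

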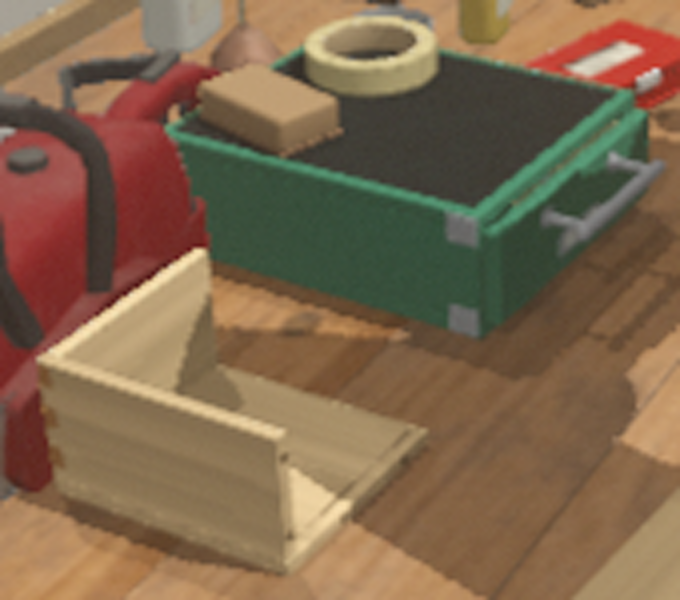

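Run:
```python
from h import *
t=load('top0'); s=load('side0')
def c1(x,y,z): 
    p=onz(t,232+x/4-.375,120+y/4-.375,z); print('top',(x,y),z,np.round(p,1)); return p
def c2(x,y,z):
    p=onz(s,195+x/4-.375,165+y/4-.375,z); print('side',(x,y),z,np.round(p,1)); return p
print('handle'); c1(508,470,72);c1(680,478,72); c2(570,238,72);c2(660,166,72)
print('chest top FL FR BL BR'); c1(436,393,100);c1(766,402,100);c1(448,14,100);c1(772,28,100); c2(470,218,100); c2(172,130,100); c2(484,330,0)
print('box wall top: front outer, front inner, back outer, back right'); c1(31,425,100);c1(44,428,100);c1(42,184,100);c1(265,186,100);
c2(283,437,100);c2(42,360,100);c2(208,252,100)
print('plate z10 front right, front left in'); c1(262,450,10);c1(62,447,10);c2(428,432,10);c2(290,572,0)
```

```text
handle
top (508, 470) 72 [ 553.1 -159.2   72. ]
top (680, 478) 72 [ 545.3 -283.4   72. ]
side (570, 238) 72 [ 558.4 -150.2   72. ]
side (660, 166) 72 [ 544.7 -281.5   72. ]
chest top FL FR BL BR
top (436, 393) 100 [ 605.4 -107.4  100. ]
top (766, 402) 100 [ 595.1 -343.   100. ]
top (448, 14) 100 [ 888.3 -121.8  100. ]
top (772, 28) 100 [ 873.6 -359.1  100. ]
side (470, 218) 100 [ 611.3 -100.5  100. ]
side (172, 130) 100 [ 881.3 -129.7  100. ]
side (484, 330) 0 [ 611.5 -117.5    0. ]
box wall top: front outer, front inner, back outer, back right
top (31, 425) 100 [586.8 182.1 100. ]
top (44, 428) 100 [584.4 172.8 100. ]
top (42, 184) 100 [764.3 175.6 100. ]
top (265, 186) 100 [760.1  13.6 100. ]
side (283, 437) 100 [585.1 180.3 100. ]
side (42, 360) 100 [763.2 174.  100. ]
side (208, 252) 100 [748.2  17.1 100. ]
plate z10 front right, front left in
top (262, 450) 10 [580.7  22.   10. ]
top (62, 447) 10 [585.4 172.7  10. ]
side (428, 432) 10 [578.3  26.4  10. ]
side (290, 572) 0 [589.4 179.2   0. ]
```

The top view shows the chest's handle at about full-image (359–402, 238), and the box wall's free end at about (241, 226). The side view agrees to about 2 mm. The handle's middle is at about (549, -221), the chest yaw is about -3.1°, the box edge is at about (586, 177) and the box yaw is about -1.9°.

>>> servo_tool --claw '[0.4, 0.4, 0.4, 0.4, 0.4]' --pt "0 0 0.3" --pt "0 0 0.3" --pt "0 0 0.3" --pt "0 0 0.3" --pt "0 0 0.3" --twist '[-1, -1, -1, -1, -1]' --grip_force 30

```text
time_s: 0.52
eef_pos: [211.5, -507.5, 193.1]
ee_rot: [[0.622, 0.783, -0.0], [0.783, -0.622, 0.001], [0.0, -0.0, -1.0]]
ft_force: [0.3, -1.3, 0.2]
width: 26.8
grasp_force: 0.0
```

>>> servo_tool --claw '[0.4, 0.4, 0.4, 0.4, 0.4]' --pt "0 0 0.3" --pt "0 0 0.3" --pt "0 0 0.3" --pt "0 0 0.3" --pt "0 0 0.3" --twist '[-1, -1, -1, -1, -1]'

```text
time_s: 0.93
eef_pos: [211.5, -507.5, 155.6]
ee_rot: [[0.17, 0.985, -0.0], [0.985, -0.17, 0.001], [0.001, -0.0, -1.0]]
ft_force: [-0.8, -0.8, -0.1]
width: 25.8
grasp_force: 0.0
```

>>> servo_tool --claw '[0.4, 0.4, 0.4]' --pt "0 0 0.3" --pt "0 0 0" --pt "0 0 0" --twist '[-1, -0.2, 0]'

```text
time_s: 1.18
eef_pos: [211.5, -507.4, 148.5]
ee_rot: [[0.057, 0.998, -0.0], [0.998, -0.057, 0.001], [0.001, -0.0, -1.0]]
ft_force: [-0.3, 0.8, 0.5]
width: 25.6
grasp_force: 0.0
```

>>> servo_tool --claw '[0.4, 0.4, 0.4, 0.4, 0.4]' --pt "0.93 0.98 0" --pt "0.93 0.98 0" --pt "0.93 0.98 0" --pt "0.93 0.98 0" --pt "0.93 0.98 0" --twist '[0, 0, 0, 0, 0]'

```text
time_s: 1.6
eef_pos: [341.5, -397.5, 149.5]
ee_rot: [[0.06, 0.998, 0.001], [0.998, -0.06, -0.001], [-0.001, 0.001, -1.0]]
ft_force: [0.2, -1.5, -0.1]
width: 25.5
grasp_force: 0.0
```

>>> servo_tool --claw '[0.4, 0.4, 0.4, 0.4, 0.4]' --pt "0.93 0.98 0" --pt "0.93 0.98 0" --pt "0.93 0.98 0" --pt "0.93 0.98 0" --pt "0.93 0.98 0" --twist '[0, 0, 0, 0, 0]'

```text
time_s: 2.02
eef_pos: [470.5, -288.1, 149.5]
ee_rot: [[0.059, 0.998, 0.001], [0.998, -0.059, -0.001], [-0.001, 0.001, -1.0]]
ft_force: [0.8, -0.5, -1.0]
width: 25.5
grasp_force: 0.0
```

>>> servo_tool --claw '[0.4, 0.4, 0.4, 0.4, 0.4]' --pt "0.93 0.98 0" --pt "0.93 0.98 0" --pt "0.93 0.98 0" --pt "0.11 0.1 0" --pt "0 0 0" --twist '[0, 0, 0, 0, 0]'

```text
time_s: 2.43
eef_pos: [550.2, -219.8, 149.1]
ee_rot: [[0.056, 0.998, 0.0], [0.998, -0.056, -0.0], [-0.0, 0.001, -1.0]]
ft_force: [0.4, -0.2, 0.8]
width: 25.7
grasp_force: 0.0
```

Run:
```python
from h import *
f=grab('wrist','w1'); print(np.round(f['xyz'],1),np.round(f['rotation'],3).tolist(),f['fx'],f['cx'],f['cy'])
print([np.round(proj(f,p),1).tolist() for p in ([553,-160,72],[546,-282,72])], np.round(sensors.observe()['eef_pos'],1))
```

```text
[ 553.6 -142.6  291.5] [[0.998, 0.053, 0.016], [-0.056, 0.951, 0.304], [0.001, -0.305, 0.952]] 414.2454537255231 319.6905162573701 239.75353493248437
[[320.0, 142.5], [319.6, 348.5]] [ 549.2 -220.8  149. ]
```

View pics/w1.png

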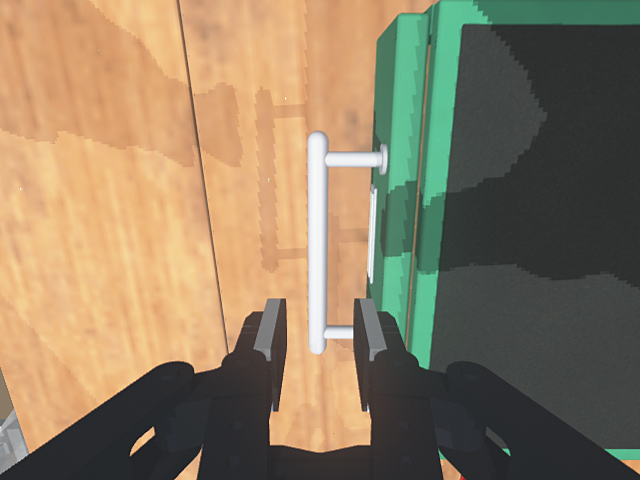

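The wrist view shows the bar at u≈317 (v 131–353), lying between the fingertips and parallel to them. I'll descend and grip it.

>>> servo_tool --claw '[0.4, 0.4, 0.4, 0.4, 0.4]' --pt "0 0 0.8" --pt "0 0 0.8" --pt "0 0 0.8" --pt "0 0 0.8" --pt "0 0 0.6" --twist '[0, 0, 0, 0, 0]'

```text
time_s: 2.9
eef_pos: [547.7, -222.2, 52.6]
ee_rot: [[0.059, 0.998, -0.001], [0.998, -0.059, 0.0], [0.0, -0.001, -1.0]]
ft_force: [-0.1, -0.9, -0.1]
width: 25.5
grasp_force: 0.0
```

>>> servo_tool --claw '[0.4, 1, 1, 1, 1]' --pt "0 0 0" --pt "0 0 0" --pt "0 0 0" --pt "0 0 0" --pt "0 0 0" --twist '[0, 0, 0, 0, 0]'

```text
time_s: 3.32
eef_pos: [549.0, -222.0, 54.5]
ee_rot: [[0.056, 0.998, 0.001], [0.998, -0.056, -0.001], [-0.001, 0.001, -1.0]]
ft_force: [-0.8, -6.2, -6.8]
width: 10.3
grasp_force: 29.6
```

>>> servo_tool --claw '[1, 1, 1, 1, 1]' --pt "0 -0.3 0" --pt "0 -0.6 0" --pt "0 -0.8 0" --pt "0 -0.8 0" --pt "0 -0.8 0" --twist '[0, 0, 0, 0, 0]'

```text
time_s: 3.73
eef_pos: [466.5, -217.1, 54.5]
ee_rot: [[0.056, 0.998, 0.002], [0.998, -0.056, -0.001], [-0.001, 0.002, -1.0]]
ft_force: [1.3, -5.2, -7.9]
width: 10.0
grasp_force: 30.0
```

>>> servo_tool --claw '[1, 1, 1, 1, 1]' --pt "0 -0.8 0" --pt "0 -0.8 0" --pt "0 -0.8 0" --pt "0 -0.8 0" --pt "0 -0.8 0" --twist '[0, 0, 0, 0, 0]'

```text
time_s: 4.15
eef_pos: [366.5, -211.1, 54.5]
ee_rot: [[0.056, 0.998, 0.002], [0.998, -0.056, -0.001], [-0.001, 0.002, -1.0]]
ft_force: [1.2, -2.5, -8.9]
width: 9.9
grasp_force: 30.0
```

>>> servo_tool --claw '[1, 1, 1, 0.4, 0.3]' --pt "0 -0.4 0" --pt "0 -0.3 0" --pt "0 0 0" --pt "0 0 0" --pt "0 0 0" --twist '[0, 0, 0, 0, 0]'

```text
time_s: 4.57
eef_pos: [350.5, -210.3, 54.2]
ee_rot: [[0.056, 0.998, 0.001], [0.998, -0.056, -0.001], [-0.001, 0.001, -1.0]]
ft_force: [-0.0, -0.3, 0.5]
width: 29.7
grasp_force: 0.0
```

>>> servo_tool --claw '[0.3, 0.3, 0.3, -1, -1]' --pt "0 0 -0.8" --pt "0 0 -1" --pt "0 0 -1" --pt "0 0 -1" --pt "0 0 -1" --twist '[0, 0, 0, 1, 1]'

```text
time_s: 4.98
eef_pos: [350.1, -209.8, 175.4]
ee_rot: [[0.257, 0.966, 0.001], [0.966, -0.257, -0.0], [-0.0, 0.001, -1.0]]
ft_force: [-0.3, -1.0, -0.9]
width: 52.9
grasp_force: 0.0
```

>>> servo_tool --claw '[-1, -1, -1, -1, -1]' --pt "0 0 -1" --pt "0 0 -1" --pt "0 0 0" --pt "0 0 0" --pt "0 0 0" --twist '[1, 1, 1, 1, 1]'

```text
time_s: 5.4
eef_pos: [350.3, -210.0, 224.6]
ee_rot: [[0.689, 0.725, 0.001], [0.725, -0.689, -0.001], [0.0, 0.002, -1.0]]
ft_force: [-0.4, 0.6, -0.2]
width: 85.8
grasp_force: 0.0
```

>>> servo_tool --claw '[-1, -1, -1, -1, -1]' --pt "0 0 0" --pt "0 0 0" --pt "0 0 0" --pt "0 0 0" --pt "0 0 0" --twist '[1, 1, 1, 1, 1]'

```text
time_s: 5.82
eef_pos: [350.1, -209.9, 224.1]
ee_rot: [[0.952, 0.305, 0.001], [0.305, -0.952, -0.0], [0.0, 0.0, -1.0]]
ft_force: [-0.2, 0.3, -0.8]
width: 85.3
grasp_force: 0.0
```

>>> servo_tool --claw '[-1, -1, -1, -1, -1]' --pt "0 0 0" --pt "0 0 0" --pt "0 0 0" --pt "0 0 0" --pt "0.9 0 0" --twist '[1, 1, 1, 0.7, 0]'

```text
time_s: 6.23
eef_pos: [370.9, -210.8, 224.1]
ee_rot: [[0.998, -0.06, -0.001], [-0.06, -0.998, 0.0], [-0.001, -0.0, -1.0]]
ft_force: [0.3, -1.2, 0.6]
width: 85.6
grasp_force: 0.0
```

>>> servo_tool --claw '[-1, -1, -1, -1, -1]' --pt "0.9 0 0" --pt "0.9 0 0" --pt "0.9 0 0" --pt "0 0 0" --pt "0 0 0" --twist '[0, 0, 0, 0, 0]'

```text
time_s: 6.65
eef_pos: [440.1, -214.6, 223.6]
ee_rot: [[0.999, -0.054, -0.0], [-0.054, -0.999, 0.0], [-0.0, -0.0, -1.0]]
ft_force: [-0.4, 0.3, 0.7]
width: 85.4
grasp_force: 0.0
```

Run:
```python
from h import *
f=grab('wrist','w2'); print(np.round(f['xyz'],1),np.round(f['rotation'],3).tolist())
s=sensors.observe(); print(np.round(s['eef_pos'],1),np.round(s['qpos'],1))
```

```text
[ 516.6 -218.8  366. ] [[-0.053, 0.952, 0.302], [-0.999, -0.052, -0.014], [0.002, -0.302, 0.953]]
[ 439.3 -214.5  223.6] [-31.5  14.3 103.9  -0.   61.9  61.6]
```

View pics/w2.png

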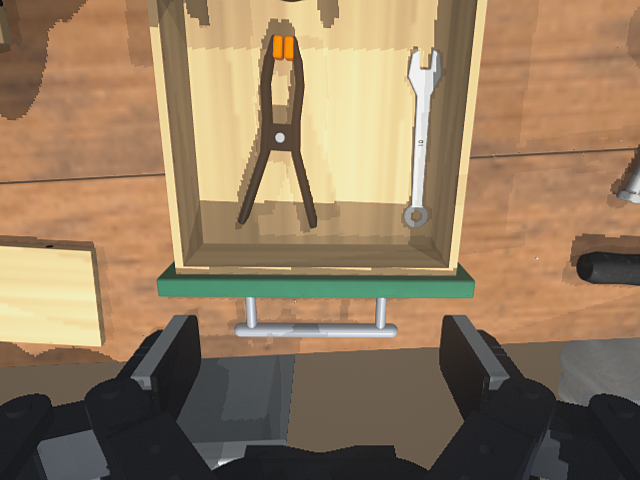

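The wrist view shows the clamp with its pads' top at (284, 37), its pivot at (280, 138) and its handle ends at (243, 224) and (312, 226). The wrench is well clear on the right.

Run:
```python
from h import *
f=load('w2')
p={k:onz(f,*uv,46) for k,uv in dict(padend=(284,36),padbase=(284,59),piv=(280,138),hl=(242,224),hr=(313,226)).items()}
for k,v in p.items(): print(k,np.round(v,1))
hm=(p['hl']+p['hr'])/2; ax=p['padend']-hm; print('len',np.hypot(*ax[:2]),'yaw',np.degrees(np.arctan2(ax[1],ax[0])))
a2=p['padend']-p['piv'];print(np.degrees(np.arctan2(a2[1],a2[0])),np.hypot(*a2[:2]))
u=ax/np.linalg.norm(ax); print('grasp', np.round(p['padend']-u*120,1), np.round(p['piv']-u*50,1), np.linalg.norm(p['hl']-p['hr']))
```

```text
padend [ 566.1 -197.1   46. ]
padbase [ 551.3 -195.9   46. ]
piv [ 496.9 -188.5   46. ]
hl [ 431.7 -152.7   46. ]
hr [ 427.  -209.3   46. ]
len 137.6990586858524 yaw -6.707799091591685
-7.022165622780491 69.7473635107619
grasp [ 446.9 -183.1   46. ] [ 447.2 -182.7   46. ] 56.844848163987244
```

>>> servo_tool --claw '[-0.75, -0.75, -0.75, -0.75, -0.75]' --pt "0 0 0" --pt "0.07 -0.65 0" --pt "0.07 -0.64 0" --pt "0 0 0.9" --pt "0 0 0.9" --twist '[0.66, 0, 0, 0, 0]'

```text
time_s: 7.12
eef_pos: [446.8, -183.0, 179.4]
ee_rot: [[0.993, -0.12, 0.003], [-0.12, -0.993, -0.001], [0.003, 0.001, -1.0]]
ft_force: [0.1, -0.3, -0.7]
width: 75.0
grasp_force: 0.0
```

>>> servo_tool --claw '[-0.75, -0.75, -0.75, -0.75, -0.75]' --pt "0 0 0.9" --pt "0 0 0.9" --pt "0 0 0.9" --pt "0 0 0.5" --pt "0 0 0" --twist '[0, 0, 0, 0, 0]'

```text
time_s: 7.53
eef_pos: [444.8, -182.6, 96.8]
ee_rot: [[0.993, -0.121, -0.004], [-0.121, -0.993, 0.002], [-0.004, -0.001, -1.0]]
ft_force: [-0.1, 0.4, -1.0]
width: 74.6
grasp_force: 0.0
```

Run:
```python
from h import *
f=grab('wrist','w3'); s=sensors.observe(); print(np.round(s['eef_pos'],1),s['ft_force'])
```

```text
[ 445.7 -183.    98.3] [ 1.05569354 -0.17240834  1.08117847]
```

View pics/w3.png

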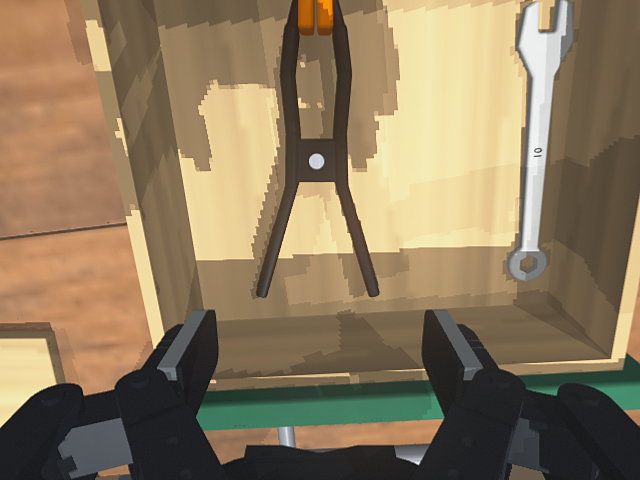

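The wrist view shows the clamp straight and centred: the pivot is at (316, 161), the handle ends are at (264, 292) and (374, 292), and the fingers straddle u≈320. I'll go on down and squeeze.

>>> servo_tool --claw '[-0.75, -0.75, -0.75, -0.75, -0.75]' --pt "0 0 0.6" --pt "0 0 0.6" --pt "0 0 0.6" --pt "0 0 0.6" --pt "0 0 0.4" --twist '[0, 0, 0, 0, 0]'

```text
time_s: 8.0
eef_pos: [446.8, -183.5, 29.0]
ee_rot: [[0.993, -0.121, 0.001], [-0.121, -0.993, -0.0], [0.001, 0.0, -1.0]]
ft_force: [0.5, 0.4, 1.2]
width: 74.7
grasp_force: 0.0
```

>>> servo_tool --claw '[-0.3, 0, 0.4, 1, 1]' --pt "0 0 0" --pt "0 0 0" --pt "0 0 0" --pt "0 0 0" --pt "0 0 0" --twist '[0, 0, 0, 0, 0]' --grip_force 35

```text
time_s: 8.42
eef_pos: [448.3, -184.0, 31.2]
ee_rot: [[0.993, -0.121, 0.004], [-0.121, -0.993, -0.002], [0.004, 0.001, -1.0]]
ft_force: [0.9, 1.2, 11.4]
width: 22.3
grasp_force: 34.5
```

>>> servo_tool --claw '[1, 1, 1]' --pt "0 0 0" --pt "0 0 0" --pt "0 0 0" --twist '[0, 0, 0]'

```text
time_s: 8.67
eef_pos: [448.3, -184.0, 31.2]
ee_rot: [[0.993, -0.121, 0.004], [-0.121, -0.993, -0.002], [0.004, 0.001, -1.0]]
ft_force: [-0.1, 1.6, 12.4]
width: 22.6
grasp_force: 34.6
```

>>> servo_tool --claw '[1, 1, 1, 1, 1]' --pt "0 0 -0.4" --pt "0 0 -0.7" --pt "0 0 -0.8" --pt "0 0 -0.8" --pt "0 0 -0.8" --twist '[0, 0, 0, 0, 0]'

```text
time_s: 9.08
eef_pos: [446.6, -183.3, 118.6]
ee_rot: [[0.993, -0.121, 0.001], [-0.121, -0.993, -0.0], [0.001, 0.0, -1.0]]
ft_force: [0.1, 0.5, -1.0]
width: 22.6
grasp_force: 34.3
```

>>> servo_tool --claw '[1, 1, 1, 1, 1]' --pt "0 0 -0.8" --pt "0 0 -0.7" --pt "0 0 0" --pt "0 0 0" --pt "0 0 0" --twist '[0, 0, 0, 0, 0]'

```text
time_s: 9.5
eef_pos: [446.3, -183.1, 153.7]
ee_rot: [[0.993, -0.121, -0.0], [-0.121, -0.993, 0.0], [-0.0, -0.0, -1.0]]
ft_force: [0.1, -0.6, -1.3]
width: 22.3
grasp_force: 34.4
```

Run:
```python
from h import *
f=grab('wrist','w4'); s=sensors.observe(); print(np.round(s['eef_pos'],1),np.round(s['ft_force'],1),s['width'],np.round(s['qpos'],1))
```

```text
[ 446.1 -183.   153.3] [ 0.1  0.1 -1.2] 22.052428071096248 [-27.8  19.1 108.7  -0.   52.2  69.1]
```

View pics/w4.png

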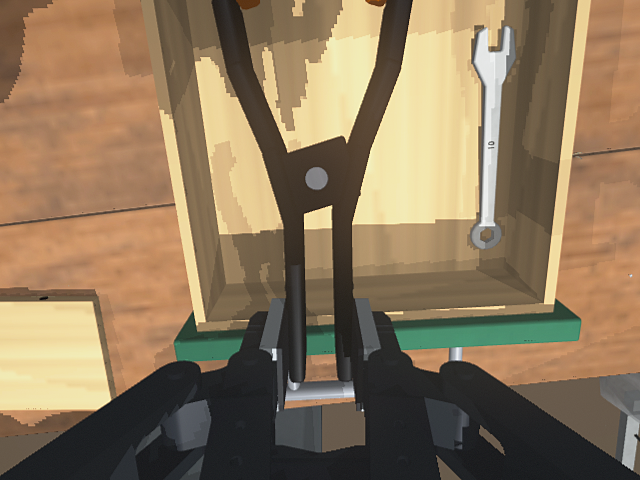

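The wrist view shows the clamp held squeezed open, with its pivot at (316, 178) and its pads at the top edge near u≈250 and 378. Its midline drifts about 6 px left of the tool axis.

Run:
```python
from h import *
f=load('w4'); s=sensors.observe(); T=np.array(s['eef_pos']);R=np.array(s['ee_rot'])
for k,uv,dz in [('piv',(316,178),15),('tipL',(250,3),15),('tipR',(376,3),15),('armL60',(234,60),15),('armR60',(392,60),15),('hL end',(297,380),15),('hR end',(345,380),15),('hL',(296,300),15),('hR',(344,300),15)]:
    print(k,np.round(R.T@(onz(f,*uv,T[2]+dz)-T),1))
b=np.array([[.9994,.0332],[-.0332,.9994]]) # cols: box x,y axes (yaw -1.9)
for d in (20,60): print('tipmid target at',d, np.array([585.7,177])+b[:,0]*20)
```

```text
piv [ 56.2  -0.7 -15.1]
tipL [104.2 -18.6 -15.1]
tipR [104.2  15.9 -15.1]
armL60 [ 89.8 -23.9 -15.1]
armR60 [ 89.8  21.1 -15.1]
hL end [-17.2  -7.7 -15. ]
hR end [-17.2   9.7 -15. ]
hL [ 14.7  -7.5 -15. ]
hR [ 14.7   8.8 -15. ]
tipmid target at 20 [605.688 176.336]
tipmid target at 60 [605.688 176.336]
```

>>> servo_tool --claw '[1, 1, 1, 1, 1]' --pt "0 0 0" --pt "-0.11 -0.5 0" --pt "-0.11 -0.9 0" --pt "-0.11 -0.9 0" --pt "-0.11 -0.9 0" --twist '[-0.69, 0, 0, 0, 0]'

```text
time_s: 9.97
eef_pos: [438.9, -101.2, 153.0]
ee_rot: [[0.999, -0.055, -0.002], [-0.055, -0.999, 0.001], [-0.002, -0.001, -1.0]]
ft_force: [1.0, 0.4, -1.1]
width: 22.5
grasp_force: 34.4
```

>>> servo_tool --claw '[1, 1, 1, 1, 1]' --pt "-0.11 -0.9 0" --pt "-0.11 -0.9 0" --pt "-0.11 -0.9 0" --pt "-0.11 -0.9 0" --pt "-0.11 -0.9 0" --twist '[0, 0, 0, 0, 0]'

```text
time_s: 10.38
eef_pos: [430.9, 11.9, 153.1]
ee_rot: [[0.999, -0.054, -0.002], [-0.054, -0.999, 0.0], [-0.002, -0.0, -1.0]]
ft_force: [0.7, 0.2, -0.3]
width: 22.1
grasp_force: 34.4
```

>>> servo_tool --claw '[1, 1, 1, 1, 1]' --pt "-0.11 -0.9 0" --pt "-0.11 -0.9 0" --pt "-0.11 -0.9 0" --pt "-0.11 -0.9 0" --pt "-0.11 -0.9 0" --twist '[0, 0, 0, 0, 0]'

```text
time_s: 10.8
eef_pos: [422.9, 124.8, 153.2]
ee_rot: [[0.999, -0.054, -0.002], [-0.054, -0.999, -0.0], [-0.002, 0.0, -1.0]]
ft_force: [1.2, 0.5, -0.6]
width: 22.2
grasp_force: 34.4
```

>>> servo_tool --claw '[1, 1, 1, 1, 1]' --pt "-0.11 -0.9 0" --pt "-0.11 -0.9 0" --pt "-0.11 -0.6 0" --pt "0 0 0" --pt "0 0 0" --twist '[0, 0, 0, 0, 0]'

```text
time_s: 11.22
eef_pos: [418.1, 184.1, 153.2]
ee_rot: [[0.999, -0.052, -0.001], [-0.052, -0.999, -0.001], [-0.001, 0.001, -1.0]]
ft_force: [0.3, 0.1, -0.8]
width: 22.2
grasp_force: 34.4
```

>>> servo_tool --claw '[1, 1, 1, 1, 1]' --pt "0 0 0.6" --pt "0 0 0.9" --pt "0 0 0.9" --pt "0 0 0.9" --pt "0 0 0.75" --twist '[0, 0, 0, 0, 0]'

```text
time_s: 11.63
eef_pos: [418.3, 182.6, 51.0]
ee_rot: [[0.999, -0.054, -0.001], [-0.054, -0.999, -0.001], [-0.001, 0.001, -1.0]]
ft_force: [1.2, -0.4, -1.2]
width: 21.9
grasp_force: 34.4
```

>>> servo_tool --claw '[1, 1]' --pt "0 0 0" --pt "0 0 0" --twist '[0, 0]'

```text
time_s: 11.8
eef_pos: [418.5, 182.9, 52.2]
ee_rot: [[0.999, -0.053, -0.002], [-0.053, -0.999, -0.001], [-0.002, 0.001, -1.0]]
ft_force: [0.5, 0.4, -1.0]
width: 22.2
grasp_force: 34.8
```

Run:
```python
from h import *
t=grab('top','t5'); s=grab('side','s5'); o=sensors.observe(); T=np.array(o['eef_pos']);R=np.array(o['ee_rot']); print(np.round(T,1))
a=cv2.imread('pics/t5.png'); b=cv2.imread('pics/s5.png')
tip=T+R@[116,-1.6,-3]; print(tip, proj(t,tip),proj(s,tip), proj(t,[585.7,177,100]))
A=cv2.resize(a[160:260,225:305],None,fx=5,fy=5,interpolation=cv2.INTER_CUBIC) #400x500
B=cv2.resize(b[215:315,235:315],None,fx=5,fy=5,interpolation=cv2.INTER_CUBIC)
cv2.imwrite('pics/m5.png',np.hstack([A,B]))
```

```text
[419.5 183.4  53.5]
[535.46545125 178.90045743  56.62396426] (np.float64(242.6414647851089), np.float64(245.7169939389415)) (np.float64(285.4071805793294), np.float64(294.4819810751758)) (np.float64(241.1607667822644), np.float64(226.21526439195728))
```

View pics/m5.png

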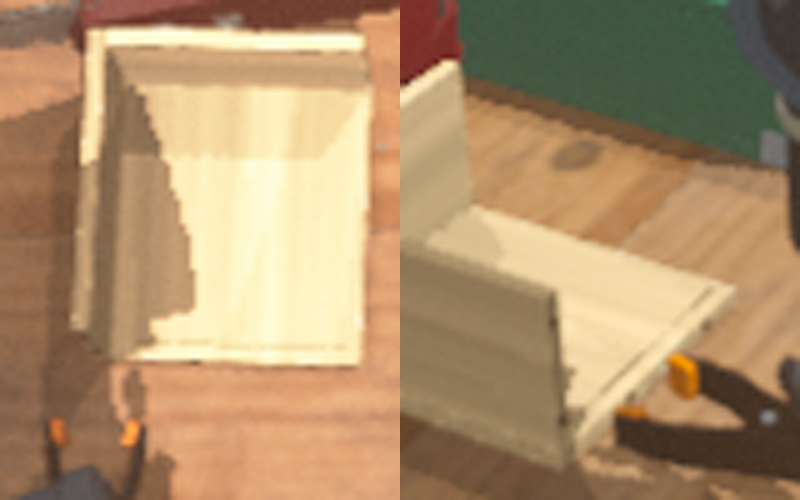

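The top view shows the pads at full-image (236.8, 246.6) and (251.2, 246.6), just short of the wall's end and one on each side. The side view shows the pads in front of the wall at about half height. I'll measure the pads by colour.

```bash
cat > pads.py <<'E'
from h import *
def pads(f,box):
    x0,y0,x1,y1=box; im=f['color'][y0:y1,x0:x1]; h=cv2.cvtColor(im,cv2.COLOR_RGB2HSV)
    m=cv2.inRange(h,(5,170,110),(20,255,255)); n,_,st,c=cv2.connectedComponentsWithStats(m)
    return [(int(st[i,4]),(c[i]+[x0,y0]).round(2).tolist(),(st[i,:4]+[x0,y0,0,0]).tolist()) for i in range(1,n) if st[i,4]>3]
def edges(f,tip):  # tip z half thickness
    pass
E
python3 - <<'E'
from pads import *
t=load('t5');s=load('s5')
P=pads(t,(225,215,270,260)); print(P)
for p in P: print(np.round(onz(t,*p[1],67),1))
Q=pads(s,(270,270,310,310)); print(Q)
# triangulate inner pad (side: larger) with each top pad
def tri(a,b):
    o1,d1=ray(*a);o2,d2=ray(*b); k=np.linalg.lstsq(np.c_[d1,-d2],o2-o1,rcond=None)[0]; p,q=o1+d1*k[0],o2+d2*k[1]; return np.round((p+q)/2,1),np.round(np.linalg.norm(p-q),1)
for q in Q:
    for p in P: print(q[1],p[1],tri((t,*p[1]),(s,*q[1])))
# wall top front edge brightness profile in top view
g=t['color'].astype(int).sum(2); print(g[224,230:256]); print(g[221,230:256])
E
```

```text
[(13, [236.15, 245.77], [235, 244, 3, 5]), (12, [250.92, 245.92], [250, 244, 3, 5])]
[534.2 196.2  67. ]
[533.  153.3  67. ]
[(46, [291.46, 289.83], [289, 286, 6, 9]), (10, [281.2, 297.1], [279, 296, 5, 3])]
[291.46, 289.83] [236.15, 245.77] (array([523. , 189.5,  83. ]), np.float64(19.3))
[291.46, 289.83] [250.92, 245.92] (array([534.2, 154.8,  54.2]), np.float64(1.4))
[281.2, 297.1] [236.15, 245.77] (array([535.2, 197.1,  61.7]), np.float64(0.6))
[281.2, 297.1] [250.92, 245.92] (array([546.8, 162.4,  32.2]), np.float64(19.6))
[329 328 328 330 309 279 279 281 289 401 461 470 407 321 306 310 311 371
 433 450 459 446 419 417 434 604]
[347 337 335 336 296 288 274 285 284 361 441 467 434 360 311 312 316 370
 444 451 450 444 428 409 426 434]
```

Run:
```python
from pads import *
for n in ('top0','t5'):
    t=load(n); g=t['color'][:,:,2].astype(int)
    for r in (190,200,210,216,220,223): print(n,r,g[r,236:254])
t=load('top0')
for x in (590,640,700):
    print(x,[np.round(proj(t,[x,y-(x-585.7)*.0332,100]),2).tolist() for y in (172,182)])
```

```text
top0 190 [110 105 102 103 107 159 183 182 141  91  85  87  91 144 169 168 160 154]
top0 200 [ 85  91  89  83 107 159 186 197 152  88  92  91 121 169 189 185 176 171]
top0 210 [100  98 102  96 160 188 190 146  94  89  88  92 157 190 185 178 173 170]
top0 216 [105 106 112 127 163 188 212 166  90  89  91 111 164 189 187 188 181 169]
top0 220 [109 115 115 145 176 188 175 123  89  90  90 125 171 189 188 187 176 168]
top0 223 [101 103 102 178 199 190 158 109  92  90  93 134 178 185 189 187 176 170]
t5 190 [ 72  65  68  68  64 145 178 177 136  83  73  73  74  88  94  93  90  86]
t5 200 [ 58  53  58  57  70 108 110 115 100  75  75  79  88 107 113 110 105 100]
t5 210 [ 60  63  61  60 100 118 117  97  78  74  77  78  98 111 109 105 103 104]
t5 216 [ 65  65  67  79 106 114 124 104  75  77  80  83 103 111 109 112 107 104]
t5 220 [ 68  65  70  87 110 117 106  87  79  78  74  87 106 111 108 109 104  99]
t5 223 [ 62  63  60 115 128 114 101  85  75  76  80  90 107 109 112 113 103 101]
590 [[242.97, 224.7], [239.47, 224.76]]
640 [[243.67, 207.54], [240.19, 207.59]]
700 [[244.51, 187.15], [241.04, 187.21]]
```

Run:
```python
from pads import *
s=load('s5')
for z in (54,56.5): print(np.round(onz(s,291.46,289.83,z),1))
# wall end in side view: vertical end-face corners, measured from side0
s=load('side0'); g=s['color'].sum(2,dtype=int)
for r in (280,290,300): print(r, g[r,258:276])
for z,yo in ((100,5),(100,-5),(55,5),(55,-5),(10,5),(10,-5)):
    print(z,yo,np.round(proj(s,[585.7,177+yo,z]),2))
```

```text
[533.6 154.3  54. ]
[531.9 157.2  56.5]
280 [338 344 340 331 337 333 392 343 371 429 425 431 433 419 419 417 424 425]
290 [328 330 333 333 331 332 322 399 440 475 562 598 600 604 610 612 611 612]
300 [357 358 347 343 337 344 335 336 383 414 477 557 582 587 554 484 453 432]
100 5 [264.78 274.19]
100 -5 [267.12 271.95]
55 5 [266.17 290.1 ]
55 -5 [268.46 287.8 ]
10 5 [267.52 305.39]
10 -5 [269.75 303.03]
```

>>> servo_tool --claw '[1, 1, 1, 1, 1]' --pt "0 -0.16 0" --pt "0 0 0" --pt "0.3 0 0" --pt "0.4 -0.01 0" --pt "0.4 -0.01 0" --twist '[0, 0, 0, 0, 0]'

```text
time_s: 12.32
eef_pos: [448.1, 186.8, 52.9]
ee_rot: [[0.999, -0.052, 0.001], [-0.052, -0.999, 0.0], [0.001, -0.0, -1.0]]
ft_force: [0.2, -0.5, -0.6]
width: 22.4
grasp_force: 34.8
```

>>> servo_tool --claw '[1, 1, 1, 1, 1]' --pt "0.4 -0.01 0" --pt "0.4 -0.01 0" --pt "0.3 0 0" --pt "0 0 0" --pt "0 0 0" --twist '[0, 0, 0, 0, 0]'

```text
time_s: 12.73
eef_pos: [474.3, 185.6, 52.3]
ee_rot: [[0.999, -0.053, -0.0], [-0.053, -0.999, -0.0], [-0.0, 0.0, -1.0]]
ft_force: [-1.6, 0.1, -1.4]
width: 22.0
grasp_force: 34.8
```

Run:
```python
from pads import *
t=grab('top','t6'); s=grab('side','s6'); o=sensors.observe(); print(np.round(o['eef_pos'],1),np.round(o['ft_force'],1))
for f,b in ((t,(225,205,270,250)),(s,(240,255,310,310))): print(pads(f,b))
for p in pads(t,(225,205,270,250)): print(np.round(onz(t,*p[1],67),1))
for p in pads(s,(240,255,310,310)): print(np.round(onz(s,*p[1],56),1))
g=t['color'][:,:,2].astype(int)
for r in (216,220,223): print(g[r,230:262])
```

```text
[473.7 185.7  52.4] [ 0.5  0.3 -1.6]
[(13, [235.15, 226.77], [234, 225, 3, 5]), (5, [249.8, 227.6], [249, 226, 2, 4])]
[(35, [271.0, 284.6], [269, 281, 5, 8]), (11, [259.73, 291.45], [257, 291, 6, 2])]
[590.1 199.6  67. ]
[587.  156.8  67. ]
[586.3 159.7  56. ]
[595.6 194.   56. ]
[ 79  80  79  75  73  64  67  66  68  78 103 113 123 102  75  76  74  82
 103 109 112 111 107 102 102 105 108 108 112 114 128 134]
[ 80  77  79  76  69  67  67  67  69  91 109 116 105  88  75  76  74  99
 110 111 114 112 104 144 172 176 178 184 189 190 191 187]
[ 74  72  73  73  65  58  65  62  64 117 129 117 103  81  73  77  79 127
 169 150 114 109 105 144 173 175 178 178 191 195 193 191]
```

>>> servo_tool --claw '[1, 1, 1, 1, 1]' --pt "0.3 -0.01 0" --pt "0.3 -0.01 0" --pt "0.15 0 0" --pt "0 0 0" --pt "0 0 0" --twist '[0, 0, 0, 0, 0]'

```text
time_s: 13.25
eef_pos: [493.1, 185.2, 52.4]
ee_rot: [[0.999, -0.052, -0.0], [-0.052, -0.999, -0.0], [-0.0, 0.0, -1.0]]
ft_force: [-0.1, 0.4, -0.4]
width: 22.1
grasp_force: 34.8
```

Run:
```python
from pads import *
t=grab('top','t7'); s=grab('side','s7'); w=grab('wrist','w7'); o=sensors.observe(); print(np.round(o['eef_pos'],1),np.round(o['ft_force'],1))
for p in pads(t,(225,200,270,250)): print(p,np.round(onz(t,*p[1],67),1))
for p in pads(s,(235,250,310,310)): print(p,np.round(onz(s,*p[1],56),1))
R=lambda a,k:cv2.resize(a[:,:,::-1],None,fx=k,fy=k,interpolation=cv2.INTER_CUBIC)
top=np.hstack([R(t['color'][190:250,220:270],6),R(s['color'][255:315,232:292],6)])
W=R(w['color'][:240],.8)  # 512x192
top=cv2.copyMakeBorder(top,0,0,0,800-top.shape[1],cv2.BORDER_CONSTANT)
W=cv2.copyMakeBorder(W,0,0,0,800-W.shape[1],cv2.BORDER_CONSTANT)
cv2.imwrite('pics/m7.png',np.vstack([top,W]))
```

```text
[492.7 185.3  52.5] [-0.6 -0.1 -1.9]
(10, [235.2, 220.3], [234, 219, 3, 4]) [609.3 199.6  67. ]
(4, [250.25, 221.0], [250, 220, 2, 3]) [606.5 155.6  67. ]
(12, [252.75, 289.25], [251, 288, 5, 3]) [615.1 193.9  56. ]
```

View pics/m7.png

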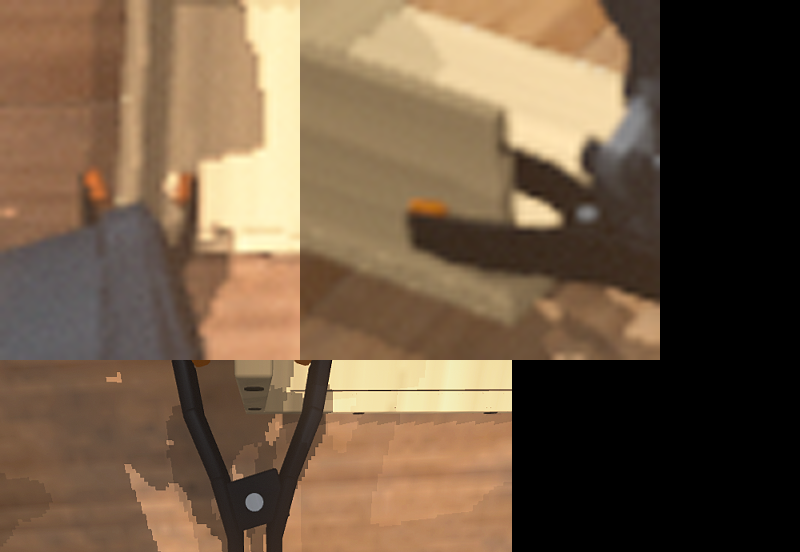

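The final montage shows the wall's end between the jaws. In the top view the pads are at (235, 220) and (250, 221) with the wall between them. The side view has the pads at about half height, and in the wrist view the wall end sits slightly right of the left jaw. I'll check the clearance from the wrist view.

Run:
```python
from pads import *
w=load('w7'); 
for k,(x,y),z in [('wallL z100',(235,377),100),('wallR z100',(272,377),100),('wallL z10',(247,412),10),('padL in',(209,362),67),('padR in',(295,362),67),('piv',(254,502),67),('armL out@395',(184,400),67),('armR@395',(324,400),67)]:
    print(k,np.round(onz(w,x/.8,(y-360)/.8,z),1))
g=w['color'].sum(2,dtype=int)
for r in (5,15,30): print(r,g[r,250:400:3])
print(pads(w,(200,0,440,40)))
```

```text
wallL z100 [586.5 185.4 100. ]
wallR z100 [586.  175.9 100. ]
wallL z10 [586.4 184.4  10. ]
padL in [597.6 195.4  67. ]
padR in [596. 166.  67.]
piv [548.8 182.6  67. ]
armL out@395 [586.1 205.4  67. ]
armR@395 [583.6 156.   67. ]
5 [155 164 149 176 217 220 219 224 218 222 216 221 221 220 211 358 385 390
 393 394 396 399 398 402 399 407 405 406 408 392 298 387 379 382 384 391
 394 378 365 570 585 566 276 141 161 107 274 113 120 125]
15 [217 218 224 224 225 224 226 225 223 220 221 219 220 224 212 353 387 392
 392 396 394 403 399 401 405 406 405 407 408 392 282 385 382 384 389 388
 395 383 363 572 572 571 577 581 596 247 125 121 124 137]
30 [220 214 217 214 213 214 211 209 210 211 211 211 216 211 215 211 236 224
 226 221 220 223 223 229 229 228 229 232 234 210 403 386 385 384 388 392
 394 373 600 570 570 571 578 585 354 120 125 135 136 152]
[]
```

```bash
python3 -c "
from h import *
o=sensors.observe(); print(np.abs(o['qd']).max(),o['grasp_force'],o['width']); print(sign_off())"
```

```text
0.12004962107622714 34.83640372753143 22.12254736914762
the job is handed in; nothing more can be done
None
```

The job is handed in. The clamp is still squeezed open in the gripper around the wall's free end, and by my camera measurements the pads are about 20 mm past the edge, about 55 mm up and about 10–13 mm clear on each side. I haven't seen the judge's result.

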